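# Book out a kit bin at the stores counter

### The arm

A 7-joint arm with a two-finger parallel gripper is mounted at the origin on the work surface. World frame = base frame: x ahead of the robot, y to its left, z up, the work surface at z = 0. Lengths are in mm, angles in rad, forces in N, time in s.
With the tool pointing down it reaches from about 400 to 900 mm from the base axis. Payload 5.5 kg.
Tool frame: the origin (TCP) lies midway between the tips of the shut fingers; the grasp point (between the pads) lies 19 mm behind it; z points along the fingers, y is the direction in which the jaws open and shut (so a half turn about z gives the same grasp; the last joint's range is limited). The gripper opens to 85 mm and grips with 20 to 120 N. Pads are 22 mm wide; open, the fingers measure 114 mm over their backs; the gripper's body (76 mm by 85 mm) begins 54 mm behind the grasp point. The pads swing forward as they close: fully open they stand 13 mm farther back than shut.
Start: joints at [1.472, 0.501, -0.427, 1.55, 0.221, 1.138, -0.21], TCP at [230.105, -607.907, 231.31] pointing down, gripper open.
Joint ranges: [-2.88, 2.88], [-0.31, 2.03], [-1.54, 1.56], [0.2, 2.42], [-1.41, 4.55], [0.19, 2.02], [-2.57, 2.57]. Speed limits (rad/s): [2.57, 2.57, 3.14, 3.14, 3.14, 3.14, 3.14].

### API

Orientations are given as a unit quaternion [x, y, z, w].
In Python, from cell import robot, snapshot gives the robot as it stands. The module is installed in compiled form; this text tells all that it offers.
- The arm moves only by the shell command python3 -m jog 'ROWS' [OPENING]. ROWS is JSON, a list that holds one entry, the list of rows, each a list of 6 numbers: the shift along the tool's x, y, z in m, then the turn, a rotation vector about the tool's x, y, z in rad. In form: [[[x, y, z, wx, wy, wz], ...]]. A call has 1 to 12 rows; each row is the pose to reach, as a shift and turn from the pose commanded when the call began, along the tool's axes at that moment; what a row does not reach only later rows make up. A row lasts 1/12 s, in which the tool goes at most 41.7 mm and 7.16 degrees, less where a joint would pass 70% of its speed; a pose out of reach is approached as far as the arm can. A call with a gripper value outside its range is refused whole. OPENING is the closure in counts, from 0 (fully open) to 255 (shut), set as the call begins (- or left out, the last holds). The fingers move at their own pace and stop on an object; the grip force is fixed at half the most. Time passes only in rows, so rows that repeat a pose let the fingers close. It gives the time, the measured TCP pose, the force and the opening at its end, in the units of the state.
- robot.state(): the state, without advancing time (a new reading comes with each control period).
- snapshot(name): name is "scene" or "side" or "wrist"; returns a dict with "image" (384x512x3 uint8, blue, green, red), "intrinsics" (3x3 intrinsics, pixels), "distortion" ([k1, k2, p1, p2, k3] as OpenCV has them; the pictures are not rectified), "R" (3x3) and "t" (3): a world point X has camera coordinates R X + t; the wrist camera has in their place "mount" (4x4, takes a point from camera to tool coordinates, whose origin is the TCP and whose axes are the flange's). Camera axes: x right, y down, z forward; pixel columns grow to the right and rows downward; lengths in mm; the calibration is good to about 2 mm. A picture is of the moment at which its call begins: read the wrist's pose just before it. There is no depth.
- robot.close_job(): hands the job in, once; it reports no verdict.
The state is a dict: "time": time; "joints": joint angles; "joint_velocities": joint speeds; "joint_efforts": joint torques, N m; "ee_pos": TCP position; "tool_rot": TCP orientation; "force": force on the tool from outside, world axes, zero at the start; "ft_torque": the same for the moment, N m; "grip_width": opening from 0.0 (shut) to 1.0 (fully open).
Only numpy, scipy, OpenCV 4.12 (cv2) and the standard library are available. Lean on these libraries where they do the work, as an engineer would, in place of code of your own. Each camera call takes 0.05 s, during which the arm holds its last target. There are 200 camera calls.

### The job

Make up the kit: move the left-over brass gland from the red square kit bin to the grey returns tray and put every loose white switch module on the counter into the bin. Then, sliding the bin along the counter without lifting it, push it against the yellow-banded post so that it pivots a quarter turn round the post and its barcode label faces the scanner, and push it fully home into the corner of guide rail and end stop. Then book it out on the terminal: press the yellow, the blue and the green key fully down, one at a time in that order, never the red cancel key; leave the bin home with the modules in it and the other goods undisturbed.

Things in the scene. Friction and masses are not known exactly. Their poses are not given: they have to be found in the camera images.
- bin: Red square open-topped kit bin, 130 x 130 mm outside, walls 5 mm, floor 4 mm thick, about 0.35 kg; it slides on the counter. Origin: centre of its underside. Three walls are 50 mm high; the one at its own -x is 32 mm high and carries the barcode label. It starts to the left (+y) of the post with the label roughly towards the robot (station -x).
- bin_label (a point): Centre of the yellow barcode label with black bars (80 mm wide, wrapped over the lip), on the outside of the bin's low -x wall, 19 mm above the underside, 65 mm from the bin's axis.
- station: Fixed scan station, frame at the foot of the post, z up; in mm: aluminium guide rail 26 high along y = -20 to -180, its face for the bin at x = -13; end stop strip 10 high across x = -125 to -15, its face for the bin at y = -170; black scanner 140 high beyond it at x = -28 to -112, y = -220 to -304, looking to +y. The bright sheet is flush with the counter. The rails lie to -y of the post.
- post: Fixed black rubber turning post with two yellow bands, 30 mm across, 67 mm high (72 mm with its nut), on the station's origin. A bin moved to station -y meets it with the far (+x) part of its leading face; pushed on at the near (-x) part of its trailing face it pivots counter-clockwise seen from above, which takes the label from station -x to station -y, towards the scanner.
- nest (a point): Where the centre of the bin's underside lies when the bin is fully home, one side along post and rail and its label side against the end stop: station frame x = -80, y = -105 mm, on the counter. There the bin's own -x axis points to station -y.
- module1: White switch module: a block 45 (own x) x 23 (own y) x 30 mm (own z), grey body, white top with a rocker and a small orange mark, 0.05 kg. Origin: centre of its underside as it stands rocker up. It may be absent.
- module2: White switch module: a block 45 (own x) x 23 (own y) x 30 mm (own z), grey body, white top with a rocker and a small orange mark, 0.05 kg. Origin: centre of its underside as it stands rocker up. It may be absent.
- module3: White switch module: a block 45 (own x) x 23 (own y) x 30 mm (own z), grey body, white top with a rocker and a small orange mark, 0.05 kg. Origin: centre of its underside as it stands rocker up. It may be absent.
- module4: White switch module: a block 45 (own x) x 23 (own y) x 30 mm (own z), grey body, white top with a rocker and a small orange mark, 0.05 kg. Origin: centre of its underside as it stands rocker up. It may be absent.
- gland: Brass cable gland with hexagonal nuts, 40 mm tall, 28 mm across flats and 32 mm across corners, waist 22 mm across at 11 to 18 mm above its foot, 0.09 kg; it starts standing on the floor of the bin near the middle. Origin: centre of its foot.
- tray: Fixed grey open returns tray, 90 x 90 mm outside, 35 mm high, walls 4 mm, floor 4 mm thick. Origin: centre of its underside.
- terminal: Fixed grey booking terminal, 135 (own x) x 112 mm (own y), panel 29 mm high, green display rim about 42 mm high at its own +x end. Origin: centre of its underside. Four square spring keys of 27 mm, in its frame in mm: yellow at (10, 26), blue at (10, -26), green at (-42, -26), red cancel key at (-42, 26).
- key_yellow_top (a point): Centre of the top of the yellow key, 39 mm above the counter when up.
- key_blue_top (a point): Centre of the top of the blue key, 39 mm above the counter when up.
- key_green_top (a point): Centre of the top of the green key, 39 mm above the counter when up.
- key_yellow (a joint): Travel of the yellow key, 0 up to 0.005 m fully down; the spring takes 1.5 N to start and 5 N fully down.
- key_blue (a joint): Travel of the blue key, 0 up to 0.005 m fully down; the spring takes 1.5 N to start and 5 N fully down.
- key_green (a joint): Travel of the green key, 0 up to 0.005 m fully down; the spring takes 1.5 N to start and 5 N fully down.
- key_red (a joint): Travel of the red key, 0 up to 0.005 m fully down; the spring takes 1.5 N to start and 5 N fully down.
- tape: Bystander: yellow and black tape measure, loose on the counter, to be left alone. Origin: centre of its underside.
- locknut: Bystander: steel locknut, loose on the counter, to be left alone. Origin: centre of its underside.
- marker: Bystander: blue marker pen, loose on the counter, to be left alone. Origin: centre of its underside.
- carton: Bystander: small cardboard carton, loose on the counter, to be left alone. Origin: centre of its underside.
- coupling: Bystander: steel conduit coupling, loose on the counter, to be left alone. Origin: centre of its underside.
Mind the look-alikes: they are no part of the job. What is shaped like the tray but brown is not meant.

How it is judged (in metres and radians):
On the way, in this order (a step that is already met when the one before it is completed fails the run):
1. the left-over gland lies in the returns tray and every module present lies in the bin (x of gland in the frame of tray between -0.045 and 0.045 m and y of gland in the frame of tray between -0.045 and 0.045 m and height (world z) of gland below 0.035 m and x of module1 in the frame of bin between -0.06 and 0.06 m and y of module1 in the frame of bin between -0.06 and 0.06 m and z of each of module1, module2, module3, module4 in the frame of bin below 0.04 m and x of module2 in the frame of bin between -0.06 and 0.06 m and y of module2 in the frame of bin between -0.06 and 0.06 m and x of module3 in the frame of bin between -0.06 and 0.06 m and y of module3 in the frame of bin between -0.06 and 0.06 m and x of module4 in the frame of bin between -0.06 and 0.06 m and y of module4 in the frame of bin between -0.06 and 0.06 m), for 0.3 s.
2. the bin is pressed against the turning post while about half way through its quarter turn (contact force between bin and post above 0.2 N and angle between the x axis of bin and the x axis of station, either way round between 0.5 and 1.1 rad), for 0.1 s.
3. the bin is home in the corner of rail and end stop, label to the scanner (horizontal distance between bin and nest below 0.012 m and angle between the x axis of bin and the y axis of station, either way round below 0.1 rad and y of bin_label in the frame of station below -0.15 m and angle between bin's own z axis and vertical below 0.05 rad), for 0.3 s.
4. the yellow key is pressed fully down, alone, with the bin home (all of step 3 and value of joint key_yellow above 0.004 m and value of joint each of key_blue, key_green below 0.002 m), for 0.05 s.
5. the blue key is pressed fully down, alone, with the bin home (all of step 3 and value of joint key_blue above 0.004 m and value of joint each of key_yellow, key_green below 0.002 m), for 0.05 s.
6. the green key is pressed fully down, alone, with the bin home (all of step 3 and value of joint key_green above 0.004 m and value of joint each of key_yellow, key_blue below 0.002 m), for 0.05 s.
At the end, for the whole second after the job is handed in: Bin still, centre within 12 mm of the nest, square within 0.1 rad, label to the scanner; all modules still in it (origins within 60 mm of its centre lines, under 40 mm up); gland still in the tray (within 45 mm, under 35 mm up); keys up, after yellow, blue, green each went 4 mm down in that order (all of step 1 and all of step 3 and value of joint each of key_yellow, key_blue, key_green below 0.001 m and linear speed of bin below 0.01 m/s and linear speed of each of module1, module2, module3, module4, gland below 0.02 m/s); the robot touches nothing.
It fails at once if the red cancel key is pressed (value of joint key_red above 0.003 m).
It fails at once if two keys are pressed together (value of joint each of key_yellow, key_blue above 0.003 m or value of joint each of key_blue, key_green above 0.003 m or value of joint each of key_yellow, key_green above 0.003 m).
It fails at once if the bin is lifted off the counter or tipped (height (world z) of bin above 0.02 m or angle between bin's own z axis and vertical above 0.35 rad).
It fails at once if another article on the counter is shifted by more than 40 mm (distance of any of tape, locknut, marker, carton, coupling from where it was at the start of the episode above 0.04 m).
Of module1, module2, module3, module4 only 2 to 4 are there at a start; the rules pass over those that are not, and their reading is None.
At some moment in a run one of module1, module2, module3, module4 may be knocked a few centimetres aside while the robot is not near it.
Once in a run the grip may slacken for a moment while it holds something.
It also fails if it takes over 208 s, if anything falls off the work surface, if the arm or the gripper's body presses on something with over 40 N, if the wrist force passes 120 N, or if a joint passes its speed limit or range.

## Working session

There is one attempt and no reset: what is moved stays moved. The work goes in short steps, Python scripts to look and compute and a shell command to move; the robot and the scene stay as the last step left them, time stands still between calls to the robot, and variables do not carry over. Pictures are saved under pics/ and viewed, about 12 in all and at most 16, crops included, and the job is handed in when it is done.

```bash
mkdir -p pics
cat > h.py <<'E'
import numpy as np, cv2, json
from scipy.spatial.transform import Rotation as R
from cell import robot, snapshot
def snap(name,fn):
    st=robot.state(); s=snapshot(name); cv2.imwrite('pics/'+fn+'.png',s['image'])
    d={k:np.array(v,float).tolist() for k,v in s.items() if k!='image'}
    if 'mount' in d:
        T=np.eye(4);T[:3,:3]=R.from_quat(st['tool_rot']).as_matrix();T[:3,3]=st['ee_pos']
        C=np.linalg.inv(T@np.array(d['mount'])); d['R']=C[:3,:3].tolist(); d['t']=C[:3,3].tolist()
    json.dump(d,open('pics/'+fn+'.json','w')); return s['image']
def w(fn,pts,z):
    d=json.load(open('pics/'+fn+'.json')); K=np.array(d['intrinsics']);Rm=np.array(d['R']);t=np.array(d['t'])
    p=cv2.undistortPoints(np.array(pts,float).reshape(-1,1,2),K,np.array(d['distortion']))[:,0]
    c=-Rm.T@t; r=np.c_[p,np.ones(len(p))]@Rm
    z=np.broadcast_to(z,len(p)); return (c+r*((z-c[2])/r[:,2])[:,None])[:,:2].round(1)
def proj(fn,P):
    d=json.load(open('pics/'+fn+'.json'));Rm=np.array(d['R'])
    return cv2.projectPoints(np.array(P,float).reshape(-1,1,3),cv2.Rodrigues(Rm)[0],np.array(d['t']),np.array(d['intrinsics']),np.array(d['distortion']))[0][:,0].round(1)
def big(fn,x0,y0,x1,y1,out,s):
    im=cv2.imread('pics/'+fn+'.png')[y0:y1,x0:x1]; cv2.imwrite('pics/'+out+'.png',cv2.resize(im,None,fx=s,fy=s,interpolation=cv2.INTER_CUBIC))
def go(x,y,z,yaw=None):
    "shift in tool axes to world TCP target; yaw = wanted world angle of tool x axis deg"
    st=robot.state(); q=R.from_quat(st['tool_rot']); M=q.as_matrix()
    d=M.T@(np.array([x,y,z])-st['ee_pos'])/1000
    print('shift',d.round(4),'rotz', None if yaw is None else yaw)
E
python3 - <<'E'
from h import *
a=snap('scene','s0');b=snap('side','d0')
cv2.imwrite('pics/s0b.png',cv2.resize(a,(800,600)));cv2.imwrite('pics/d0b.png',cv2.resize(b,(800,600)))
st=robot.state();print({k:np.round(v,3) for k,v in st.items()});print(R.from_quat(st['tool_rot']).as_matrix().round(2))
print(np.round(snapshot('wrist')['mount'],2))
E
```

```text
{'time': np.float64(0.1), 'joints': array([ 1.472,  0.502, -0.427,  1.551,  0.221,  1.138, -0.21 ]), 'joint_velocities': array([ 0.   , -0.002,  0.   , -0.004, -0.002, -0.   ,  0.001]), 'joint_efforts': array([-1.3000e-02, -5.7081e+01, -5.8390e+00, -2.8175e+01,  1.1000e-02,
        6.0000e-03, -0.0000e+00]), 'ee_pos': array([ 229.817, -607.34 ,  230.345]), 'tool_rot': array([ 0.984,  0.18 , -0.   , -0.001]), 'force': array([ 0.442,  0.597, -0.835]), 'ft_torque': array([-0.01 ,  0.013,  0.   ]), 'grip_width': np.float64(0.999)}
[[ 0.94  0.35 -0.  ]
 [ 0.35 -0.94  0.  ]
 [ 0.   -0.   -1.  ]]
[[   0.     -0.96   -0.29   74.35]
 [   1.      0.      0.      0.73]
 [   0.     -0.29    0.96 -142.88]
 [   0.      0.      0.      1.  ]]
```

View pics/s0b.png

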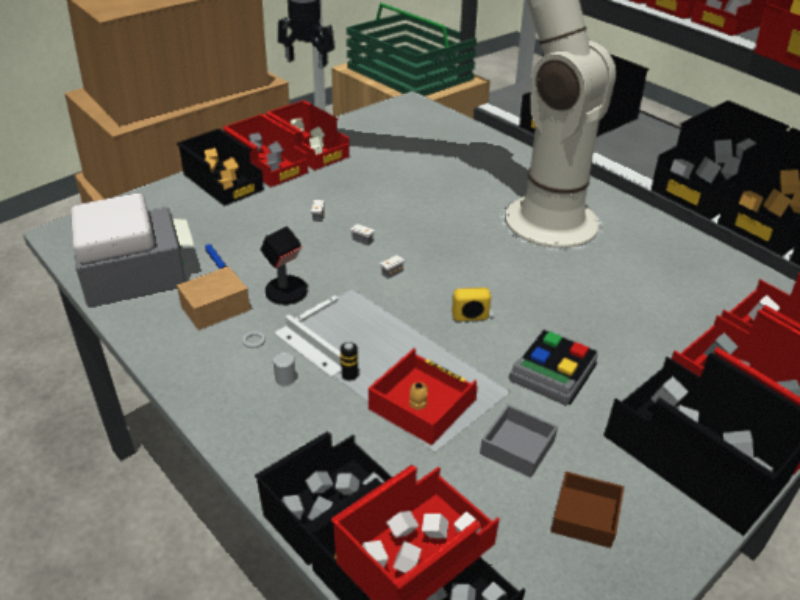

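View pics/d0b.png

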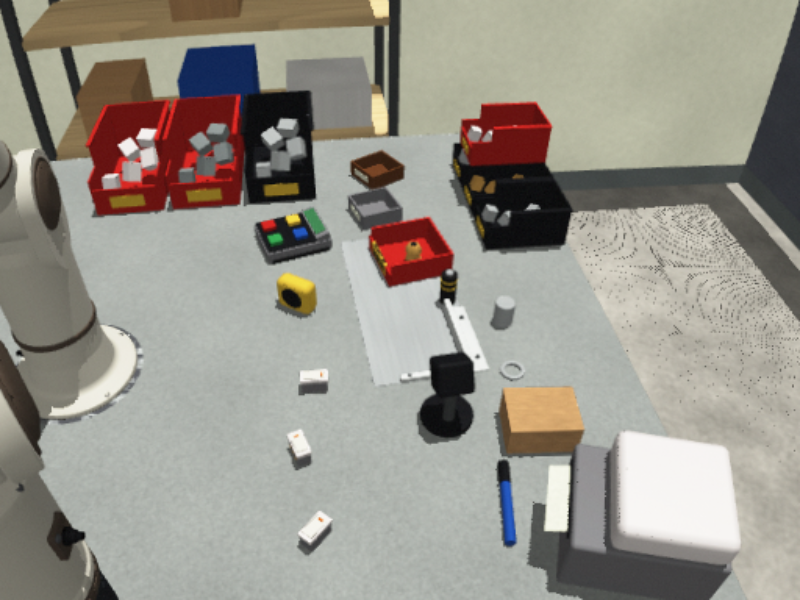

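The scene shows three loose modules, near (318,210), (362,233) and (392,265) in the scene picture. It also shows the bin (422,395) left of the post (348,360), the grey tray (518,440) and the terminal (555,365). I'll enlarge it for measuring.

Run:
```python
from h import *
big('s0',175,170,395,310,'c1',3.6); big('d0',150,120,340,260,'c2',4.2)
im=cv2.imread('pics/d0.png'); s=cv2.imread('pics/s0.png')
f=lambda i,x,y,sc,n:cv2.resize(i[y-n:y+n,x-n:x+n],(260,260),interpolation=cv2.INTER_CUBIC)
L=[(200,243),(191,285),(202,338)];S=[(251,170),(232,149),(203,134)]
cv2.imwrite('pics/c3.png',np.vstack([np.hstack([f(im,x,y,0,20) for x,y in L]),np.hstack([f(s,x,y,0,20) for x,y in S])]))
```

```text
(no output)
```

View pics/c1.png

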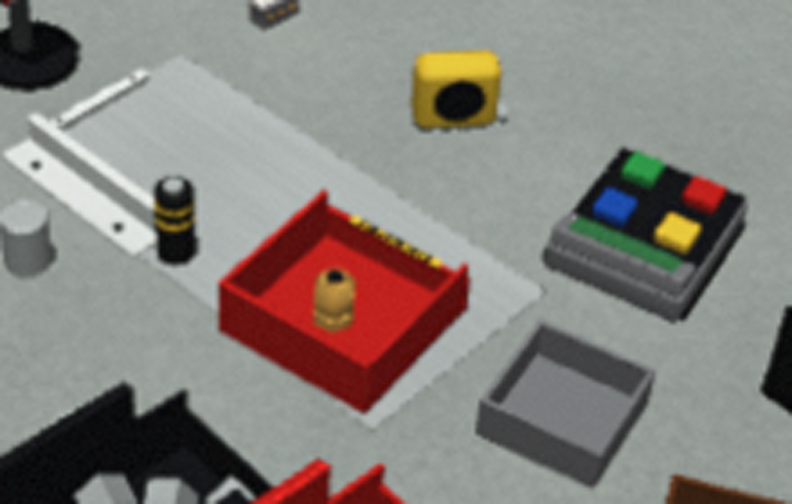

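View pics/c3.png

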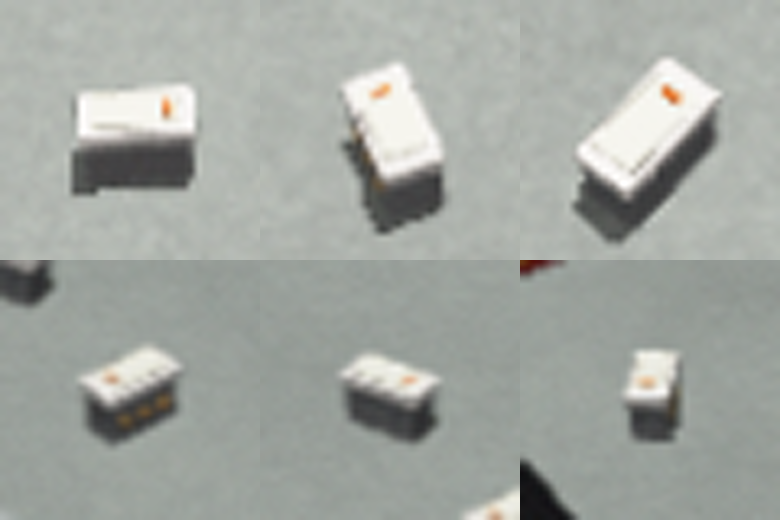

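The modules stand upright with clear tops. The gland stands in the bin at c1 (335,276), and the bin rim corners are at about (323,192), (220,287), (366,370) and (467,268).

Run:
```python
from h import *
C=lambda p,x0,y0,s:(np.array(p,float)+.5)/s-.5+[x0,y0]
c1=lambda p:C(p,175,170,3.6)
print('bin',w('s0',c1([(323,192),(220,287),(366,370),(467,268)]),50).tolist())
print('post',w('s0',c1([(175,183)]),72), 'gland',w('s0',c1([(335,274)]),44))
print('keys GRBY',w('s0',c1([(643,165),(705,190),(614,203),(678,229)]),39).tolist())
print('tray',w('s0',c1([(543,325),(652,373),(594,448),(478,403)]),35).tolist())
print('rail',w('s0',c1([(30,118),(155,205)]),26).tolist(),'sheet',w('s0',c1([(180,57),(545,292),(372,428)]),0).tolist())
print('stop',w('s0',c1([(60,122),(148,72)]),10).tolist())
for n,(x,y),q in [('A',(200,243),[(78,92),(193,86),(193,135),(78,138)]),('B',(191,285),[(82,85),(145,63),(183,160),(125,183)]),('C',(202,338),[(58,155),(145,58),(200,97),(110,195)])]:
    r=w('d0',C(q,x-20,y-20,6.5),30); print(n,r.mean(0),np.linalg.norm(r-np.roll(r,-1,0),axis=1).round(), np.degrees(np.arctan2(*(r[2]-r[3])[::-1])).round(),np.degrees(np.arctan2(*(r[1]-r[2])[::-1])).round())
for n,(x,y),q in [('A',(251,170),(131,115)),('B',(232,149),(130,118)),('C',(203,134),(134,116))]:
    print(n,w('s0',C([q],x-20,y-20,6.5),30))
print('tray side',w('d0',np.array([(347,207),(363,190),(402,212),(378,228)])/1.5625,35).mean(0),'post',w('d0',[(449/1.5625,271/1.5625)],72))
print('tape',w('s0',c1([(455,125)]),0),'scanner',w('d0',[(447/1.5625,415/1.5625)],5), 'marker carton', w('d0',np.array([(503,465),(510,540),(505,450),(580,450)])/1.5625,0).tolist())
```

```text
bin [[564.9, 155.5], [686.4, 182.7], [662.0, 305.8], [540.8, 281.6]]
post [[657.5  96.6]] gland [[612.1 220.8]]
keys GRBY [[346.4, 284.2], [332.0, 334.4], [397.2, 298.1], [382.4, 348.5]]
tray [[529.1, 346.5], [505.7, 427.0], [586.0, 444.6], [615.6, 367.0]]
rail [[666.7, -80.3], [653.3, 65.4]] sheet [[504.4, -92.2], [475.1, 304.3], [662.6, 315.9]]
stop [[640.8, -77.1], [545.8, -83.1]]
A [408.325 -83.25 ] [44. 25. 44. 24.] -5.0 87.0
B [ 380.825 -214.025] [24. 45. 22. 46.] 20.0 105.0
C [ 396.8   -353.175] [43. 23. 44. 22.] 46.0 136.0
A [[407. -82.]]
B [[ 378.9 -212. ]]
C [[ 393.3 -351.6]]
tray side [552.45 365.7 ] post [[661.8  98.8]]
tape [[388.3 124.6]] scanner [[ 610.7 -170. ]] marker carton [[676.5, -269.7], [656.4, -390.8], [686.2, -243.7], [800.2, -260.0]]
```

```bash
python3 -c "
from h import *
go(612,224,235)"
```

```text
shift [ 0.6517 -0.6423 -0.0035] rotz None
```

```bash
python3 -m jog '[[[0.652,-0.642,-0.003,0,0,0.15],[0.652,-0.642,-0.003,0,0,0.15],[0.652,-0.642,-0.003,0,0,0.15],[0.652,-0.642,-0.003,0,0,0.15],[0.652,-0.642,-0.003,0,0,0.15],[0.652,-0.642,-0.003,0,0,0.15],[0.652,-0.642,-0.003,0,0,0.15],[0.652,-0.642,-0.003,0,0,0.15],[0.652,-0.642,-0.003,0,0,0.15],[0.652,-0.642,-0.003,0,0,0.15],[0.652,-0.642,-0.003,0,0,0.15],[0.652,-0.642,-0.003,0,0,0.15]]]' 100; python3 -c "
from h import *
go(612,224,235)"
```

```text
time: 1.15
ee_pos: [439.4, -151.8, 233.1]
tool_rot: [0.994, 0.106, 0.0, 0.0]
force: [1.3, -0.6, -0.4]
grip_width: 0.612
shift [ 0.2477 -0.3312 -0.0021] rotz None
```

```bash
python3 -m jog '[[[0.248,-0.331,-0.002,0,0,0],[0.248,-0.331,-0.002,0,0,0],[0.248,-0.331,-0.002,0,0,0],[0.248,-0.331,-0.002,0,0,0],[0.248,-0.331,-0.002,0,0,0],[0.248,-0.331,-0.002,0,0,0],[0.248,-0.331,-0.002,0,0,0],[0.248,-0.331,-0.002,0,0,0],[0.248,-0.331,-0.002,0,0,0],[0.248,-0.331,-0.002,0,0,0],[0.248,-0.331,-0.002,0,0,0],[0.248,-0.331,-0.002,0,0,0]]]'; python3 -c "
from h import *
a=snap('wrist','w1');print(robot.state()['ee_pos'])
for u in range(0,512,64): cv2.line(a,(u,0),(u,5),(0,0,255),1)
cv2.imwrite('pics/w1b.png',cv2.resize(a,(800,600)))"
```

```text
time: 2.15
ee_pos: [611.0, 225.9, 234.1]
tool_rot: [0.994, 0.108, -0.001, -0.001]
force: [-0.6, -1.0, -0.6]
grip_width: 0.605
[611.29080409 223.05210879 234.06399343]
```

View pics/w1b.png

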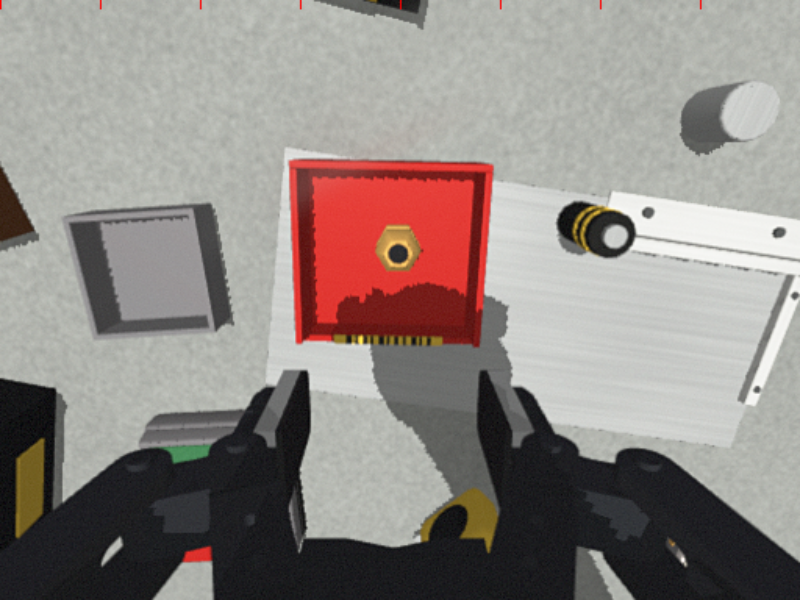

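The wrist view shows the gland hex centred at (398,249) with its corners left and right, so I'll turn the jaws by 30°. The bin rim, the tray at about (147,270), the post nut at (614,236) and the rail are all clear.

Run:
```python
from h import *
p=lambda q:(np.array(q,float)+.5)/1.5625-.5
print('gland',w('w1',p([(398,249),(399,253)]),44).tolist())
b=w('w1',p([(291,162),(492,165),(480,346),(297,343)]),50);print('bin',b.tolist(),b.mean(0))
t=w('w1',p([(66,217),(211,205),(231,325),(97,337)]),[35,35,0,35]);print('tray rim',t.tolist())
print('tray far',w('w1',p([(66,217),(212,206),(214,331),(97,338)]),35).tolist())
print('post',w('w1',p([(614,236)]),72))
print('rail far foot',w('w1',p([(612,193),(799,222)]),3).tolist(),'face',w('w1',p([(640,247),(790,273)]),26).tolist())
print('stop',w('w1',p([(741,402),(786,278)]),10).tolist(),'sheet',w('w1',p([(286,150),(267,381),(732,446)]),0).tolist())
st=robot.state();print(st['joints'])
```

```text
gland [[620.3, 224.5], [617.7, 223.2]]
bin [[661.1, 302.9], [686.9, 178.6], [566.4, 153.2], [540.5, 279.4]] [613.725 228.525]
tray rim [[590.9, 449.3], [620.5, 354.2], [522.4, 339.4], [506.8, 424.6]]
tray far [[590.9, 449.3], [619.9, 353.4], [530.1, 341.8], [506.0, 424.6]]
post [[662.3  98.3]]
rail far foot [[687.1, 78.4], [696.7, -63.7]] face [[655.5, 56.2], [660.7, -55.0]]
stop [[551.0, -77.6], [655.4, -67.3]] sheet [[665.0, 317.3], [479.6, 304.1], [506.3, -96.1]]
[ 0.1199778   0.57263246 -0.74347876  1.5363611   0.40480477  1.19347618
 -2.05175647]
```

```bash
python3 -c "
from h import *
go(618.5,224,7)"
```

```text
shift [0.0076 0.0006 0.2271] rotz None
```

```bash
python3 -m jog '[[[0.008,0,0.12,0,0,0.52],[0.008,0,0.12,0,0,0.52],[0.008,0,0.12,0,0,0.52],[0.008,0,0.12,0,0,0.52],[0.008,0,0.12,0,0,0.52],[0.008,0,0.15,0,0,0.52],[0.008,0,0.18,0,0,0.52],[0.008,0,0.20,0,0,0.52],[0.008,0,0.215,0,0,0.52],[0.008,0,0.227,0,0,0.52],[0.008,0,0.227,0,0,0.52],[0.008,0,0.227,0,0,0.52]]]'; python3 -m jog '[[[0,0,0,0,0,0],[0,0,0,0,0,0],[0,0,0,0,0,0],[0,0,0,0,0,0],[0,0,0,0,0,0],[0,0,0,0,0,0]]]' 255;  python3 -m jog '[[[0,0,-0.03,0,0,0],[0,0,-0.06,0,0,0],[0,0,-0.09,0,0,0],[0,0,-0.12,0,0,0],[0,0,-0.12,0,0,0]]]';python3 -c "
from h import *
go(561,395,130)"
```

```text
time: 3.2
ee_pos: [619.7, 222.3, 7.8]
tool_rot: [0.988, -0.154, -0.0, 0.0]
force: [0.5, 0.4, 0.7]
grip_width: 0.61
time: 3.7
ee_pos: [621.2, 224.0, 9.8]
tool_rot: [0.988, -0.154, 0.001, -0.001]
force: [-0.4, -1.2, 6.4]
grip_width: 0.35
time: 4.12
ee_pos: [623.8, 225.9, 135.4]
tool_rot: [0.988, -0.153, 0.005, -0.003]
force: [0.8, 1.8, -0.5]
grip_width: 0.354
shift [-0.1112 -0.142   0.0054] rotz None
```

```bash
python3 -m jog '[[[-0.111,-0.142,0.005,0,0,-0.5],[-0.111,-0.142,0.005,0,0,-0.5],[-0.111,-0.142,0.005,0,0,-0.5],[-0.111,-0.142,0.005,0,0,-0.5],[-0.111,-0.142,0.005,0,0,-0.5],[-0.111,-0.142,0.005,0,0,-0.5],[-0.111,-0.142,0.005,0,0,-0.5]]]';python3 -c "
from h import *
go(561,395,16);a=snap('wrist','w2')
cv2.imwrite('pics/w2b.png',a)"
```

```text
time: 4.7
ee_pos: [555.8, 394.2, 122.6]
tool_rot: [0.995, 0.097, -0.0, -0.0]
force: [0.9, -0.6, -0.4]
grip_width: 0.356
shift [0.0054 0.0002 0.1066] rotz None
```

View pics/w2b.png

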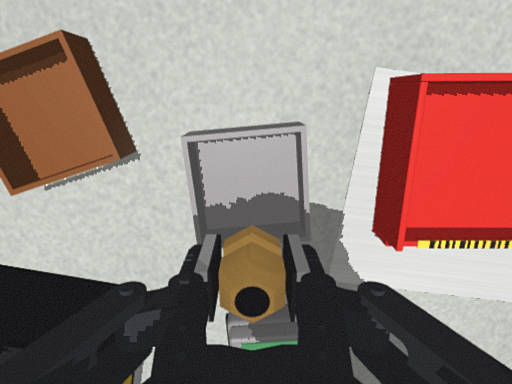

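Gland held. The tray's far rim corners are at (183,134) and (306,124).

```bash
python3 -c "
from h import *
r=w('w2',[(183,134),(306,124)],35);m=r.mean(0);d=r[1]-r[0];n=np.array([d[1],-d[0]])/np.linalg.norm(d);n*=np.sign(n@[-1,0]);c=m+45*n
print(r,np.linalg.norm(d),c);go(c[0],c[1],16)"
```

```text
[[592.8 450.8]
 [616.7 366.3]] 87.81491900582728 [561.44870173 396.30265055]
shift [ 0.005  -0.0035  0.1065] rotz None
```

```bash
python3 -m jog '[[[0.005,-0.003,0.03,0,0,0],[0.005,-0.003,0.06,0,0,0],[0.005,-0.003,0.085,0,0,0],[0.005,-0.003,0.097,0,0,0],[0.005,-0.003,0.105,0,0,0],[0.005,-0.003,0.105,0,0,0],[0.005,-0.003,0.105,0,0,0]]]'; python3 -m jog '[[[0,0,0,0,0,0],[0,0,0,0,0,0],[0,0,0,0,0,0],[0,0,0,0,0,0]]]' 130; python3 -m jog '[[[0,0,-0.02,0,0,0],[0,0,-0.04,0,0,0],[0,0,-0.08,0,0,0],[0,0,-0.12,0,0,0],[0,0,-0.16,0,0,0],[0,0,-0.16,0,0,0]]]';python3 -c "
from h import *
a=snap('wrist','w3');b=snap('side','d1')
cv2.imwrite('pics/w3b.png',np.hstack([cv2.resize(a,(400,300)),cv2.resize(b,(400,300))]))
go(408,-83,150)"
```

```text
time: 5.33
ee_pos: [562.4, 396.4, 18.7]
tool_rot: [0.995, 0.095, 0.0, -0.0]
force: [0.1, 0.0, -1.0]
grip_width: 0.352
time: 5.67
ee_pos: [562.1, 397.1, 19.2]
tool_rot: [0.995, 0.096, 0.001, -0.0]
force: [-0.7, 0.4, -0.4]
grip_width: 0.491
time: 6.17
ee_pos: [565.3, 400.8, 188.6]
tool_rot: [0.995, 0.096, 0.007, -0.004]
force: [0.4, 1.9, 0.5]
grip_width: 0.486
shift [-0.2438  0.4426  0.0292] rotz None
```

View pics/w3b.png

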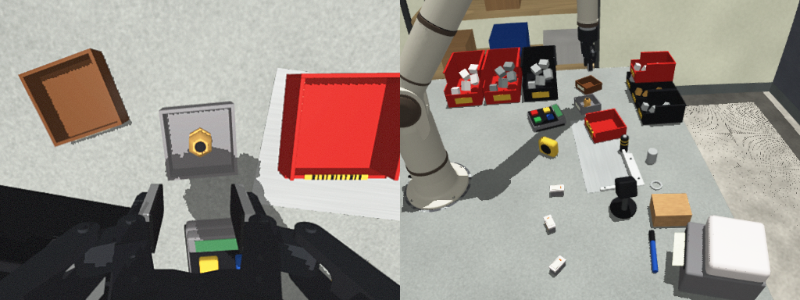

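```bash
python3 -m jog '[[[-0.244,0.443,0,0,0,0.28],[-0.244,0.443,0,0,0,0.28],[-0.244,0.443,0,0,0,0.28],[-0.244,0.443,0,0,0,0.28],[-0.244,0.443,0,0,0,0.28],[-0.244,0.443,0,0,0,0.28],[-0.244,0.443,0,0,0,0.28],[-0.244,0.443,0,0,0,0.28],[-0.244,0.443,0,0,0,0.28],[-0.244,0.443,0.02,0,0,0.28],[-0.244,0.443,0.03,0,0,0.28],[-0.244,0.443,0.03,0,0,0.28]]]' 95;python3 -m jog '[[[0,0,0,0,0,0],[0,0,0,0,0,0]]]'; python3 -c "
from h import *
go(408,-83,10);print(robot.state()['joints'].round(2) if hasattr(robot.state()['joints'],'round') else robot.state()['joints']);snap('wrist','w4')"
```

```text
time: 7.27
ee_pos: [407.5, -78.1, 149.6]
tool_rot: [0.999, -0.044, -0.0, 0.0]
force: [0.6, -1.1, -0.5]
grip_width: 0.63
time: 7.43
ee_pos: [406.7, -78.5, 148.9]
tool_rot: [0.999, -0.047, -0.002, -0.0]
force: [0.8, 1.0, 1.1]
grip_width: 0.628
shift [0.0023 0.0044 0.1389] rotz None
[ 0.54  0.2  -0.46  2.18  0.12  0.79 -1.66]
```

View pics/w4.png

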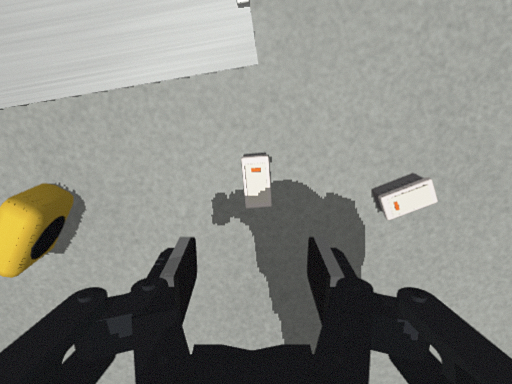

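Module A's top has corners (243,156), (270,155), (271,207) and (246,207), well aligned with the jaws. B is at about (409,199).

```bash
python3 -c "
from h import *
a=w('w4',[(243,156),(270,155),(271,207),(246,207)],30);b=w('w4',[(380,197),(433,179),(437,200),(387,220)],30)
ang=lambda v:np.degrees(np.arctan2(v[1],v[0])).round(1)
print(a.mean(0),ang(a[0]-a[3]),ang(a[1]-a[2]),b.mean(0),ang(b[0]-b[1]),ang(b[3]-b[2]));go(*a.mean(0),10)"
```

```text
[409.25  -84.225] -2.4 -3.3 [ 381.75  -212.775] 105.1 109.2
shift [0.0022 0.0074 0.1395] rotz None
```

```bash
python3 -m jog '[[[0.002,0.007,0.04,0,0,0],[0.002,0.007,0.08,0,0,0],[0.002,0.007,0.11,0,0,0],[0.002,0.007,0.13,0,0,0],[0.002,0.007,0.14,0,0,0],[0.002,0.007,0.146,0,0,0],[0.002,0.007,0.146,0,0,0],[0.002,0.007,0.146,0,0,0]]]'; python3 -m jog '[[[0,0,0,0,0,0],[0,0,0,0,0,0],[0,0,0,0,0,0],[0,0,0,0,0,0],[0,0,0,0,0,0],[0,0,0,0,0,0]]]' 255;  python3 -m jog '[[[0,0,-0.03,0,0,0],[0,0,-0.06,0,0,0],[0,0,-0.09,0,0,0],[0,0,-0.12,0,0,0],[0,0,-0.12,0,0,0]]]';python3 -c "
from h import *
go(590.8,195.8,125)"
```

```text
time: 8.15
ee_pos: [411.4, -82.7, 5.0]
tool_rot: [0.999, -0.043, 0.001, -0.0]
force: [-0.0, -0.8, 0.0]
grip_width: 0.625
time: 8.65
ee_pos: [411.7, -83.7, 5.7]
tool_rot: [0.999, -0.044, 0.001, 0.0]
force: [-2.1, 1.3, 8.9]
grip_width: 0.256
time: 9.07
ee_pos: [414.4, -84.2, 129.7]
tool_rot: [0.999, -0.044, 0.005, 0.001]
force: [1.0, -0.3, -1.6]
grip_width: 0.258
shift [ 0.1509 -0.2945  0.0055] rotz None
```

```bash
python3 -m jog '[[[0.151,-0.294,0.003,0,0,-0.29],[0.151,-0.294,0.003,0,0,-0.29],[0.151,-0.294,0.003,0,0,-0.29],[0.151,-0.294,0.003,0,0,-0.29],[0.151,-0.294,0.003,0,0,-0.29],[0.151,-0.294,0.003,0,0,-0.29],[0.151,-0.294,0.003,0,0,-0.29],[0.151,-0.294,0.003,0,0,-0.29],[0.151,-0.294,0.003,0,0,-0.29],[0.151,-0.294,0.003,0,0,-0.29],[0.151,-0.294,0.003,0,0,-0.29]]]';python3 -c "
from h import *
go(590.8,195.8,14);snap('wrist','w5')"
```

```text
time: 9.98
ee_pos: [586.1, 195.5, 120.6]
tool_rot: [0.995, 0.101, -0.001, 0.0]
force: [-0.1, -0.2, -0.4]
grip_width: 0.259
shift [0.0048 0.0006 0.1066] rotz None
```

View pics/w5.png

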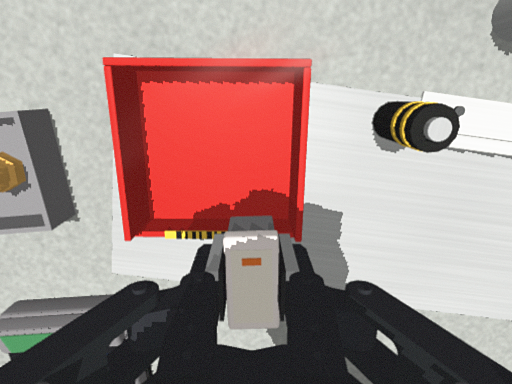

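```bash
python3 -m jog '[[[0.005,-0.002,0.03,0,0,0],[0.005,-0.002,0.06,0,0,0],[0.005,-0.002,0.085,0,0,0],[0.005,-0.002,0.097,0,0,0],[0.005,-0.002,0.106,0,0,0],[0.005,-0.002,0.106,0,0,0],[0.005,-0.002,0.106,0,0,0]]]'; python3 -m jog '[[[0,0,0,0,0,0],[0,0,0,0,0,0],[0,0,0,0,0,0],[0,0,0,0,0,0]]]' 160; python3 -m jog '[[[0,0,-0.02,0,0,0],[0,0,-0.04,0,0,0],[0,0,-0.08,0,0,0],[0,0,-0.12,0,0,0],[0,0,-0.12,0,0,0]]]';python3 -c "
from h import *
go(381.8,-212.8,130)"
```

```text
time: 10.62
ee_pos: [591.8, 198.8, 16.1]
tool_rot: [0.995, 0.1, 0.0, -0.0]
force: [0.4, 0.1, -0.0]
grip_width: 0.256
time: 10.95
ee_pos: [592.0, 199.4, 16.4]
tool_rot: [0.995, 0.101, 0.001, -0.0]
force: [-0.4, -0.3, -1.0]
grip_width: 0.373
time: 11.37
ee_pos: [596.3, 201.9, 144.2]
tool_rot: [0.995, 0.101, 0.007, -0.002]
force: [0.8, 0.1, 1.0]
grip_width: 0.371
shift [-0.2936  0.3632  0.0096] rotz None
```

```bash
python3 -m jog '[[[-0.294,0.363,0.01,0,0,1.47],[-0.294,0.363,0.01,0,0,1.47],[-0.294,0.363,0.01,0,0,1.47],[-0.294,0.363,0.01,0,0,1.47],[-0.294,0.363,0.01,0,0,1.47],[-0.294,0.363,0.01,0,0,1.47],[-0.294,0.363,0.01,0,0,1.47],[-0.294,0.363,0.01,0,0,1.47],[-0.294,0.363,0.01,0,0,1.47],[-0.294,0.363,0.01,0,0,1.47],[-0.294,0.363,0.01,0,0,1.47],[-0.294,0.363,0.01,0,0,1.47]]]' 95;python3 -m jog '[[[0,0,0,0,0,0],[0,0,0,0,0,0]]]'; python3 -c "
from h import *
st=robot.state();M=R.from_quat(st['tool_rot']).as_matrix();print(M[:,0],st['joints'])
go(381.8,-212.8,3)
a=snap('wrist','w6');cv2.imwrite('pics/w6b.png',a)"
```

```text
time: 12.37
ee_pos: [372.4, -221.5, 125.7]
tool_rot: [0.801, -0.598, 0.001, 0.001]
force: [0.0, -0.5, -0.6]
grip_width: 0.626
time: 12.53
ee_pos: [376.3, -215.7, 125.7]
tool_rot: [0.806, -0.592, 0.001, -0.0]
force: [0.1, -1.1, 0.5]
grip_width: 0.631
[ 2.98639487e-01 -9.54365768e-01  6.61383106e-04] [ 0.58223723  0.24523877 -0.13814381  2.17266545  0.05023825  0.72546786
 -2.42771403]
shift [-0.0012 -0.006   0.1227] rotz None
```

View pics/w6b.png

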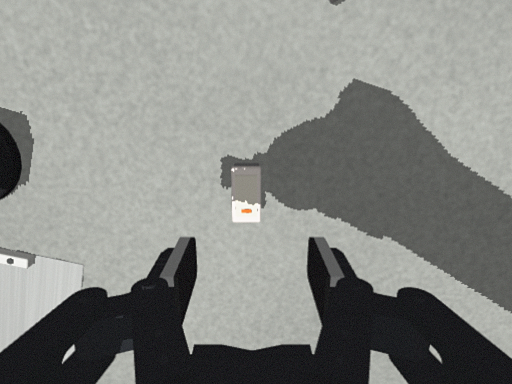

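```bash
python3 -c "
from h import *
a=w('w6',[(232,166),(261,166),(260,221),(233,221)],30)
print(a.mean(0),a);go(*a.mean(0),3)"
```

```text
[ 380.6 -214. ] [[ 397.8 -232.2]
 [ 376.7 -238.9]
 [ 363.6 -195.7]
 [ 384.3 -189.2]]
shift [ 0.0005 -0.0037  0.1226] rotz None
```

```bash
python3 -m jog '[[[0,-0.004,0.04,0,0,0],[0,-0.004,0.07,0,0,0],[0,-0.004,0.1,0,0,0],[0,-0.004,0.115,0,0,0],[0,-0.004,0.121,0,0,0],[0,-0.004,0.121,0,0,0],[0,-0.004,0.121,0,0,0]]]'; python3 -m jog '[[[0,0,0,0,0,0],[0,0,0,0,0,0],[0,0,0,0,0,0],[0,0,0,0,0,0],[0,0,0,0,0,0],[0,0,0,0,0,0]]]' 255;  python3 -m jog '[[[0,0,-0.03,0,0,0],[0,0,-0.06,0,0,0],[0,0,-0.09,0,0,0],[0,0,-0.12,0,0,0],[0,0,-0.12,0,0,0]]]';python3 -c "
from h import *
go(580,248,125)"
```

```text
time: 13.17
ee_pos: [380.9, -213.3, 4.7]
tool_rot: [0.806, -0.591, 0.0, -0.0]
force: [0.5, -0.6, 1.1]
grip_width: 0.631
time: 13.67
ee_pos: [381.1, -214.7, 5.7]
tool_rot: [0.806, -0.592, 0.001, -0.0]
force: [-0.4, -0.0, 5.5]
grip_width: 0.257
time: 14.08
ee_pos: [383.5, -216.3, 130.1]
tool_rot: [0.806, -0.593, 0.005, -0.001]
force: [1.3, -0.6, -1.2]
grip_width: 0.253
shift [-0.3848 -0.3257  0.0045] rotz None
```

```bash
python3 -m jog '[[[-0.385,-0.326,0.0,0,0,-1.47],[-0.385,-0.326,0.0,0,0,-1.47],[-0.385,-0.326,0.0,0,0,-1.47],[-0.385,-0.326,0.0,0,0,-1.47],[-0.385,-0.326,0.0,0,0,-1.47],[-0.385,-0.326,0.0,0,0,-1.47],[-0.385,-0.326,0.0,0,0,-1.47],[-0.385,-0.326,0.0,0,0,-1.47],[-0.385,-0.326,0.0,0,0,-1.47],[-0.385,-0.326,0.0,0,0,-1.47],[-0.385,-0.326,0.0,0,0,-1.47],[-0.385,-0.326,0.0,0,0,-1.47]]]';python3 -m jog '[[[0,0,0,0,0,0],[0,0,0,0,0,0]]]';python3 -c "
from h import *
st=robot.state();M=R.from_quat(st['tool_rot']).as_matrix();print(M[:,0],st['joints'])
go(580,248,14)"
```

```text
time: 15.08
ee_pos: [575.1, 247.8, 124.4]
tool_rot: [0.995, 0.104, 0.0, 0.0]
force: [1.5, -0.5, -0.5]
grip_width: 0.263
time: 15.25
ee_pos: [574.0, 249.8, 124.0]
tool_rot: [0.995, 0.103, -0.0, -0.001]
force: [0.8, -1.5, -1.2]
grip_width: 0.257
[9.78884655e-01 2.04413381e-01 4.94595693e-05] [-0.05060977  0.60573177 -0.55162137  1.69824344  0.37446031  0.94408251
 -2.11016098]
shift [0.0055 0.0033 0.11  ] rotz None
```

```bash
python3 -m jog '[[[0.006,0.002,0.03,0,0,0],[0.006,0.002,0.06,0,0,0],[0.006,0.002,0.085,0,0,0],[0.006,0.002,0.1,0,0,0],[0.006,0.002,0.109,0,0,0],[0.006,0.002,0.109,0,0,0],[0.006,0.002,0.109,0,0,0]]]'; python3 -m jog '[[[0,0,0,0,0,0],[0,0,0,0,0,0],[0,0,0,0,0,0],[0,0,0,0,0,0]]]' 160; python3 -m jog '[[[0,0,-0.02,0,0,0],[0,0,-0.04,0,0,0],[0,0,-0.08,0,0,0],[0,0,-0.12,0,0,0],[0,0,-0.12,0,0,0]]]';python3 -c "
from h import *
go(396,-352,140)"
```

```text
time: 15.83
ee_pos: [581.2, 245.3, 16.0]
tool_rot: [0.995, 0.1, 0.0, 0.0]
force: [1.1, 0.2, 0.1]
grip_width: 0.257
time: 16.17
ee_pos: [581.6, 245.9, 16.5]
tool_rot: [0.995, 0.101, 0.001, -0.0]
force: [-0.2, -0.3, -0.2]
grip_width: 0.372
time: 16.58
ee_pos: [585.6, 248.7, 144.3]
tool_rot: [0.995, 0.101, 0.007, -0.002]
force: [1.4, 1.0, 1.1]
grip_width: 0.372
shift [-0.3064  0.5504 -0.0014] rotz None
```

```bash
python3 -m jog '[[[-0.306,0.55,0,0,0,-0.6],[-0.306,0.55,0,0,0,-0.6],[-0.306,0.55,0,0,0,-0.6],[-0.306,0.55,0,0,0,-0.6],[-0.306,0.55,0,0,0,-0.6],[-0.306,0.55,0,0,0,-0.6],[-0.306,0.55,0,0,0,-0.6],[-0.306,0.55,0,0,0,-0.6],[-0.306,0.55,0,0,0,-0.6],[-0.306,0.55,0,0,0,-0.6],[-0.306,0.55,0,0,0,-0.6],[-0.306,0.55,0,0,0,-0.6]]]' 95;python3 -c "
from h import *
go(396,-352,140)"
```

```text
time: 17.58
ee_pos: [429.6, -233.3, 135.9]
tool_rot: [0.921, 0.39, 0.0, 0.001]
force: [0.7, -0.9, 0.3]
grip_width: 0.624
shift [-0.1087  0.0584 -0.004 ] rotz None
```

```bash
python3 -m jog '[[[-0.108,0.058,-0.004,0,0,0],[-0.108,0.058,-0.004,0,0,0],[-0.108,0.058,-0.004,0,0,0],[-0.108,0.058,-0.004,0,0,0],[-0.108,0.058,-0.004,0,0,0],[-0.108,0.058,-0.004,0,0,0]]]';python3 -c "
from h import *
st=robot.state();M=R.from_quat(st['tool_rot']).as_matrix();print(M[:,0],st['joints'])
a=snap('wrist','w7')"
```

```text
time: 18.08
ee_pos: [397.1, -348.7, 139.5]
tool_rot: [0.921, 0.39, 0.0, -0.0]
force: [-0.2, 0.9, -0.2]
grip_width: 0.622
[6.95584977e-01 7.18443589e-01 5.90361680e-04] [ 1.17922178  0.44036164 -0.62664554  1.93171566  0.33165605  0.87270086
 -0.3876101 ]
```

View pics/w7.png

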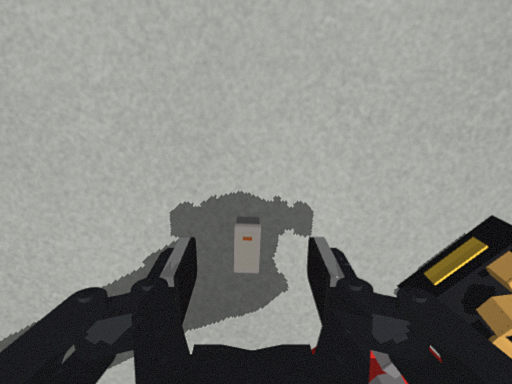

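Module C's top has corners (235,224), (260,224), (259,272) and (234,272), nearer to the base than I expected.

```bash
python3 -c "
from h import *
a=w('w7',[(235,224),(260,224),(259,272),(234,272)],30)
print(a.mean(0),np.linalg.norm(a-np.roll(a,-1,0),axis=1),a[0]-a[3]);go(*a.mean(0),3)"
```

```text
[ 356.925 -385.925] [21.2868504  46.1745601  22.27666941 46.18062364] [33.2 32.1]
shift [-0.0557 -0.0027  0.1364] rotz None
```

```bash
python3 -c "
from h import *
for z in (0,60,100): print(z,[ (R.from_euler('z',-45.9,degrees=True).apply(np.r_[p-[356.9,-385.9],0])[:2]).round() for p in w('w7',[(400,290),(492,216),(320,350),(315,350)],z)])
print(w('w7',[(315,350)],100))"
```

```text
0 [array([ -61., -155.]), array([  19., -230.]), array([-136.,  -78.]), array([-136.,  -73.])]
60 [array([ -21., -123.]), array([  43., -182.]), array([-80., -63.]), array([-80., -58.])]
100 [array([   6., -101.]), array([  58., -150.]), array([-43., -52.]), array([-43., -48.])]
[[ 362.1 -450.2]]
```

```bash
python3 -m jog '[[[-0.055,-0.003,0.01,0,0,0],[-0.055,-0.003,0.04,0,0,0],[-0.055,-0.003,0.08,0,0,0],[-0.055,-0.003,0.11,0,0,0],[-0.055,-0.003,0.125,0,0,0],[-0.055,-0.003,0.135,0,0,0],[-0.055,-0.003,0.135,0,0,0],[-0.055,-0.003,0.135,0,0,0]]]'; python3 -m jog '[[[0,0,0,0,0,0],[0,0,0,0,0,0],[0,0,0,0,0,0],[0,0,0,0,0,0],[0,0,0,0,0,0],[0,0,0,0,0,0]]]' 255;  python3 -m jog '[[[0,0,-0.03,0,0,0],[0,0,-0.06,0,0,0],[0,0,-0.09,0,0,0],[0,0,-0.12,0,0,0],[0,0,-0.12,0,0,0]]]';python3 -c "
from h import *
go(645,235,130)"
```

```text
time: 18.8
ee_pos: [357.7, -385.6, 4.7]
tool_rot: [0.92, 0.391, 0.0, -0.0]
force: [0.4, 0.1, -0.1]
grip_width: 0.624
time: 19.3
ee_pos: [357.5, -387.5, 5.9]
tool_rot: [0.921, 0.39, 0.0, 0.001]
force: [0.1, 0.6, 6.2]
grip_width: 0.252
time: 19.72
ee_pos: [359.5, -389.5, 130.5]
tool_rot: [0.921, 0.39, 0.001, 0.005]
force: [0.1, -0.2, -0.6]
grip_width: 0.254
shift [ 0.6473 -0.2292 -0.0028] rotz None
```

```bash
python3 -m jog '[[[0.647,-0.229,-0.003,0,0,0.6],[0.647,-0.229,-0.003,0,0,0.6],[0.647,-0.229,-0.003,0,0,0.6],[0.647,-0.229,-0.003,0,0,0.6],[0.647,-0.229,-0.003,0,0,0.6],[0.647,-0.229,-0.003,0,0,0.6],[0.647,-0.229,-0.003,0,0,0.6],[0.647,-0.229,-0.003,0,0,0.6],[0.647,-0.229,-0.003,0,0,0.6],[0.647,-0.229,-0.003,0,0,0.6],[0.647,-0.229,-0.003,0,0,0.6],[0.647,-0.229,-0.003,0,0,0.6]]]';python3 -c "
from h import *
go(645,235,130)"
```

```text
time: 20.72
ee_pos: [559.9, 58.5, 126.7]
tool_rot: [0.995, 0.101, 0.0, 0.0]
force: [0.8, -0.2, -0.1]
grip_width: 0.26
shift [ 0.1187 -0.1559 -0.0033] rotz None
```

```bash
python3 -m jog '[[[0.12,-0.155,-0.003,0,0,0],[0.12,-0.155,-0.003,0,0,0],[0.12,-0.155,-0.003,0,0,0],[0.12,-0.155,-0.003,0,0,0],[0.12,-0.155,-0.003,0,0,0],[0.12,-0.155,-0.003,0,0,0],[0.12,-0.155,-0.003,0,0,0]]]';python3 -c "
from h import *
go(645,235,14);snap('wrist','w8')"
```

```text
time: 21.3
ee_pos: [645.3, 235.7, 129.3]
tool_rot: [0.995, 0.103, 0.0, -0.001]
force: [-0.5, -0.7, -0.5]
grip_width: 0.259
shift [-0.0005  0.0008  0.1153] rotz None
```

View pics/w8.png

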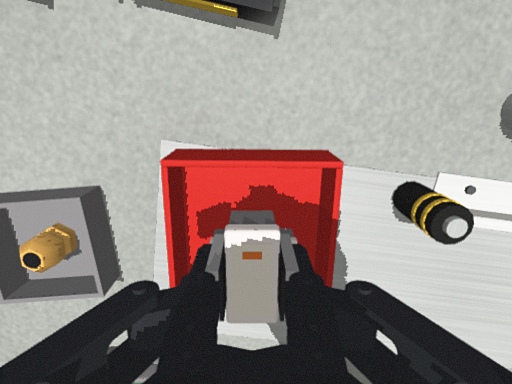

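```bash
python3 -m jog '[[[-0.003,0,0.03,0,0,0],[-0.003,0,0.06,0,0,0],[-0.003,0,0.085,0,0,0],[-0.003,0,0.1,0,0,0],[-0.003,0,0.114,0,0,0],[-0.003,0,0.114,0,0,0],[-0.003,0,0.114,0,0,0]]]'; python3 -m jog '[[[0,0,0,0,0,0],[0,0,0,0,0,0],[0,0,0,0,0,0],[0,0,0,0,0,0]]]' 160; python3 -m jog '[[[0,0,-0.02,0,0,0],[0,0,-0.04,0,0,0],[0,0,-0.08,0,0,0],[0,0,-0.12,0,0,0],[0,0,-0.16,0,0,0],[-0.08,0,-0.2,0,0,0],[-0.08,0,-0.2,0,0,0],[-0.08,0,-0.2,0,0,0],[-0.08,0,-0.2,0,0,0]]]';python3 -c "
from h import *
a=snap('wrist','w9');b=snap('scene','s1');snap('side','d2')
cv2.imwrite('pics/w9b.png',np.hstack([a[40:310],b[60:330]]))"
```

```text
time: 21.93
ee_pos: [643.0, 231.4, 15.5]
tool_rot: [0.995, 0.1, -0.0, 0.0]
force: [-0.4, -0.0, -0.7]
grip_width: 0.257
time: 22.27
ee_pos: [643.7, 232.5, 16.8]
tool_rot: [0.995, 0.101, 0.001, -0.0]
force: [-0.3, -0.2, 0.1]
grip_width: 0.373
time: 23.02
ee_pos: [563.5, 216.5, 218.1]
tool_rot: [0.995, 0.102, 0.002, 0.0]
force: [1.3, -0.1, -0.0]
grip_width: 0.373
```

View pics/w9b.png

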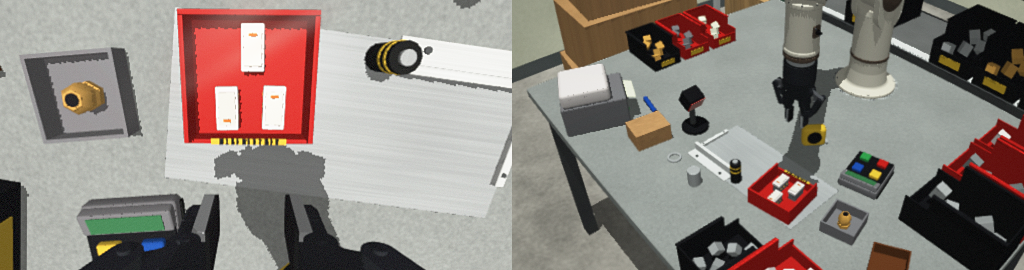

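All three modules lie in the bin and the gland is in the tray. The bin rim in w9 is at about (178,51), (321,50), (312,182) and (185,180), and the post nut is at (408,97). I'll grip the bin's left wall and slide it round the post.

Run:
```python
from h import *
b=w('w9',[(178,50.5),(321,50),(313,182),(185,181)],[50,50,50,50]);print('bin',b.tolist(),b.mean(0),np.degrees(np.arctan2(*((b[0]+b[1]-b[2]-b[3])[::-1]))))
print('post',w('w9',[(408,97)],72))
print('rail face',w('w9',[(425,119),(510,133)],26).tolist())
st=robot.state();print(st['ee_pos'],st['joints'])
# overlay check of the nominal station for later
P=np.array([661.5,98.3]);th=np.radians(4);S=lambda x,y,z:[*(P+np.array([[np.cos(th),-np.sin(th)],[np.sin(th),np.cos(th)]])@[x,y]),z]
for fn in('s1','d2'):
    im=cv2.imread(f'pics/{fn}.png')
    for seg in ([S(-13,-20,26),S(-13,-180,26)],[S(-15,-170,10),S(-125,-170,10)]):
        p=proj(fn,seg); cv2.line(im,*[tuple(int(v*8) for v in q) for q in p],(0,255,0),1,shift=3)
    c=proj(fn,[S(0,0,72)])[0]; cv2.circle(im,(int(c[0]),int(c[1])),1,(255,0,255),-1)
    c=proj(fn,[S(-13,-100,26)])[0].astype(int)
    cv2.imwrite(f'pics/{fn}o.png',cv2.resize(im[c[1]-45:c[1]+45,c[0]-60:c[0]+60],(400,300),interpolation=cv2.INTER_CUBIC))
cv2.imwrite('pics/o.png',np.hstack([cv2.imread('pics/s1o.png'),cv2.imread('pics/d2o.png')]))
```

```text
bin [[660.4, 303.2], [687.0, 177.7], [566.9, 153.1], [541.7, 279.5]] [614.    228.375] 11.434458241634378
post [[662.3  97.7]]
rail face [[649.5, 52.1], [653.7, -38.5]]
[565.63940499 215.63658502 215.26009227] [ 0.06307333  0.4751486  -0.62930685  1.67987272  0.30956493  1.08722537
 -2.02879085]
```

View pics/o.png

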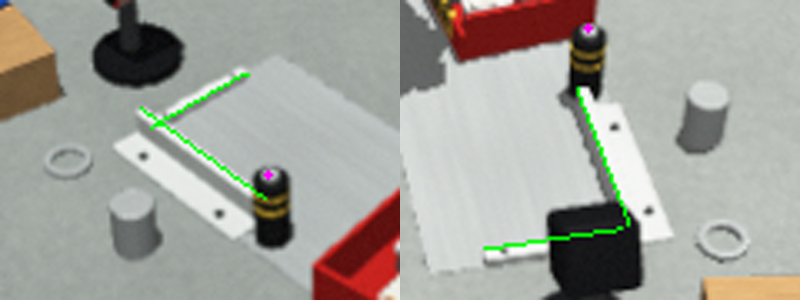

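The projected rail and end stop match the pictures, so I'll go to the +y wall to grip it.

```bash
python3 -c "
from h import *
go(621.2,293.6,80)"; python3 - <<'E'
E
```

```text
shift [ 0.0699 -0.0653  0.1353] rotz None
```

```bash
python3 -m jog '[[[0.07,-0.065,0.02,0,0,0],[0.07,-0.065,0.04,0,0,0],[0.07,-0.065,0.07,0,0,0],[0.07,-0.065,0.1,0,0,0],[0.07,-0.065,0.135,0,0,0],[0.07,-0.065,0.135,0,0,0],[0.07,-0.065,0.135,0,0,0]]]' 185;python3 -c "
from h import *
go(621.2,293.6,20)"
```

```text
time: 23.75
ee_pos: [618.5, 292.6, 76.7]
tool_rot: [0.995, 0.101, -0.003, 0.001]
force: [0.5, -0.4, 0.9]
grip_width: 0.272
shift [ 0.0032 -0.0005  0.0566] rotz None
```

```bash
python3 -m jog '[[[0.002,-0.001,0.015,0,0,0],[0.002,-0.001,0.03,0,0,0],[0.002,-0.001,0.045,0,0,0],[0.002,-0.001,0.056,0,0,0],[0.002,-0.001,0.056,0,0,0],[0.002,-0.001,0.056,0,0,0]]]'; python3 -m jog '[[[0,0,0,0,0,0],[0,0,0,0,0,0],[0,0,0,0,0,0],[0,0,0,0,0,0],[0,0,0,0,0,0]]]' 255; python3 -c "
from h import *
print(robot.state()['ft_torque'])"
```

```text
time: 24.25
ee_pos: [621.3, 294.7, 23.7]
tool_rot: [0.995, 0.101, -0.001, 0.0]
force: [0.6, 0.8, 0.6]
grip_width: 0.274
time: 24.67
ee_pos: [622.4, 295.5, 25.6]
tool_rot: [0.995, 0.101, 0.001, -0.0]
force: [-0.7, -0.2, 4.4]
grip_width: 0.042
[-0.07220964  0.20553154 -0.15126986]
```

```bash
cat > plan.py <<'E'
from h import *
P=np.array([661.8,98.2]);th=np.radians(4)
Rz=lambda a:np.array([[np.cos(a),-np.sin(a)],[np.sin(a),np.cos(a)]])
G=np.array([20,62.5])
b0=(614.,228.4,np.radians(11.45))
def st2w(x,y,a): return (*(P+Rz(th)@[x,y]),a+th)
def piv(u,deg,d=0): # station pose at rotation deg, post at bin (u,-80+d)
    a=np.radians(deg); return st2w(*(-Rz(a)@[u,-80+d]),a)
def rows(start,path):
    g=lambda b:np.array(b[:2])+Rz(b[2])@G
    for b in path:
        v=Rz(start[2]).T@(g(b)-g(start)); print('[%.3f,%.3f,0,0,0,%.3f],'%(v[0]/1000,-v[1]/1000,-(b[2]-start[2])),end='')
    print()
s=Rz(th).T@(np.array(b0[:2])-P); a0=np.degrees(b0[2])-4
u0=(Rz(np.radians(a0)).T@(-s))[0]
E
python3 - <<'E'
from plan import *
print(s,a0,u0)
u=38
rows(b0,[piv(u,a0,d) for d in (-40,-30,-20,-12,-6,-2,2,3)])
A=np.linspace(a0,90,40)
for i in range(0,39,10): 
    rows(piv(u,A[i],3),[piv(u,a,3) for a in A[i+1:i+11]])
E
```

```text
[-38.60126872 133.21719879] 7.450000000000001 21.00234412175563
[-0.017,0.017,0,0,0,-0.000],[-0.017,0.027,0,0,0,-0.000],[-0.017,0.037,0,0,0,-0.000],[-0.017,0.045,0,0,0,-0.000],[-0.017,0.051,0,0,0,-0.000],[-0.017,0.055,0,0,0,-0.000],[-0.017,0.059,0,0,0,-0.000],[-0.017,0.060,0,0,0,-0.000],
[-0.005,0.001,0,0,0,-0.037],[-0.010,0.002,0,0,0,-0.074],[-0.015,0.003,0,0,0,-0.111],[-0.020,0.004,0,0,0,-0.148],[-0.025,0.006,0,0,0,-0.185],[-0.030,0.007,0,0,0,-0.222],[-0.035,0.009,0,0,0,-0.259],[-0.040,0.011,0,0,0,-0.296],[-0.045,0.014,0,0,0,-0.332],[-0.049,0.016,0,0,0,-0.369],
[-0.005,0.001,0,0,0,-0.037],[-0.010,0.002,0,0,0,-0.074],[-0.015,0.003,0,0,0,-0.111],[-0.020,0.004,0,0,0,-0.148],[-0.025,0.006,0,0,0,-0.185],[-0.030,0.007,0,0,0,-0.222],[-0.035,0.009,0,0,0,-0.259],[-0.040,0.011,0,0,0,-0.296],[-0.045,0.014,0,0,0,-0.332],[-0.049,0.016,0,0,0,-0.369],
[-0.005,0.001,0,0,0,-0.037],[-0.010,0.002,0,0,0,-0.074],[-0.015,0.003,0,0,0,-0.111],[-0.020,0.004,0,0,0,-0.148],[-0.025,0.006,0,0,0,-0.185],[-0.030,0.007,0,0,0,-0.222],[-0.035,0.009,0,0,0,-0.259],[-0.040,0.011,0,0,0,-0.296],[-0.045,0.014,0,0,0,-0.332],[-0.049,0.016,0,0,0,-0.369],
[-0.005,0.001,0,0,0,-0.037],[-0.010,0.002,0,0,0,-0.074],[-0.015,0.003,0,0,0,-0.111],[-0.020,0.004,0,0,0,-0.148],[-0.025,0.006,0,0,0,-0.185],[-0.030,0.007,0,0,0,-0.222],[-0.035,0.009,0,0,0,-0.259],[-0.040,0.011,0,0,0,-0.296],[-0.045,0.014,0,0,0,-0.332],
```

```bash
python3 -m jog '[[[-0.004,0.008,0,0,0,0],[-0.008,0.016,0,0,0,0],[-0.012,0.024,0,0,0,0],[-0.017,0.032,0,0,0,0],[-0.017,0.040,0,0,0,0],[-0.017,0.046,0,0,0,0],[-0.017,0.051,0,0,0,0],[-0.017,0.055,0,0,0,0],[-0.017,0.058,0,0,0,0],[-0.017,0.060,0,0,0,0],[-0.017,0.060,0,0,0,0]]]'; python3 -c "
from h import *
print(robot.state()['ft_torque'])"
```

```text
time: 25.58
ee_pos: [617.1, 234.4, 25.5]
tool_rot: [0.995, 0.101, 0.001, -0.001]
force: [-1.0, 5.4, 5.2]
grip_width: 0.045
[ 1.07481665  0.20037292 -0.13305085]
```

```bash
python3 -m jog '[[[-0.005,0.001,0,0,0,-0.037],[-0.010,0.002,0,0,0,-0.074],[-0.015,0.004,0,0,0,-0.111],[-0.020,0.005,0,0,0,-0.148],[-0.025,0.007,0,0,0,-0.185],[-0.030,0.008,0,0,0,-0.222],[-0.035,0.010,0,0,0,-0.259],[-0.040,0.012,0,0,0,-0.296],[-0.045,0.015,0,0,0,-0.332],[-0.049,0.017,0,0,0,-0.369]]]'; python3 -c "
from h import *
print(robot.state()['ft_torque']);snap('scene','s2')"
```

```text
time: 26.42
ee_pos: [572.5, 210.1, 25.5]
tool_rot: [0.959, 0.284, 0.002, -0.002]
force: [0.7, 9.2, 2.5]
grip_width: 0.04
[ 1.74772247 -0.10021638  0.37480442]
```

```bash
python3 -m jog '[[[-0.005,0.001,0,0,0,-0.037],[-0.010,0.002,0,0,0,-0.074],[-0.015,0.003,0,0,0,-0.111],[-0.020,0.004,0,0,0,-0.148],[-0.025,0.006,0,0,0,-0.185],[-0.030,0.007,0,0,0,-0.222],[-0.035,0.009,0,0,0,-0.259],[-0.040,0.011,0,0,0,-0.296],[-0.045,0.014,0,0,0,-0.332],[-0.049,0.016,0,0,0,-0.369],[-0.049,0.016,0,0,0,-0.369]]]'; python3 -c "
from h import *
s=robot.state();print(s['ft_torque'],s['joints']);snap('scene','s3');snap('side','d3')"
```

```text
time: 27.38
ee_pos: [538.5, 170.7, 25.5]
tool_rot: [0.89, 0.456, 0.002, -0.002]
force: [-4.1, 10.5, 7.0]
grip_width: 0.045
[2.0258891  0.85879375 0.72363454] [ 0.18128534  0.71959189 -0.69730202  1.89131134  0.64704906  0.76732232
 -1.50168438]
```

```bash
python3 -m jog '[[[-0.005,0.001,0,0,0,-0.037],[-0.010,0.002,0,0,0,-0.074],[-0.015,0.003,0,0,0,-0.111],[-0.020,0.004,0,0,0,-0.148],[-0.025,0.006,0,0,0,-0.185],[-0.030,0.007,0,0,0,-0.222],[-0.035,0.009,0,0,0,-0.259],[-0.040,0.011,0,0,0,-0.296],[-0.045,0.013,0,0,0,-0.332],[-0.049,0.015,0,0,0,-0.369],[-0.049,0.015,0,0,0,-0.369]]]'; python3 -c "
from h import *
s=robot.state();print(s['ft_torque'],s['joints'])"
```

```text
time: 28.4
ee_pos: [520.8, 122.8, 25.4]
tool_rot: [0.791, 0.612, 0.001, -0.003]
force: [-7.3, 10.9, 11.2]
grip_width: 0.043
[2.21908964 1.38795394 0.70895777] [ 0.33180983  0.71662404 -0.7833861   1.96175618  0.72175036  0.76649088
 -1.13109213]
```

```bash
python3 -m jog '[[[-0.005,0.001,0,0,0,-0.037],[-0.010,0.002,0,0,0,-0.074],[-0.015,0.003,0,0,0,-0.111],[-0.020,0.004,0,0,0,-0.148],[-0.025,0.006,0,0,0,-0.185],[-0.030,0.007,0,0,0,-0.222],[-0.035,0.009,0,0,0,-0.259],[-0.040,0.010,0,0,0,-0.296],[-0.044,0.012,0,0,0,-0.332],[-0.044,0.012,0,0,0,-0.332]]]'; python3 -c "
from plan import *
s=robot.state();print(s['ft_torque'],s['joints'],R.from_quat(s['tool_rot']).as_euler('xyz',degrees=True))
a=snap('scene','s4');b=snap('side','d4')
cv2.imwrite('pics/f4.png',np.hstack([cv2.resize(a[110:310,150:400],(400,320)),cv2.resize(b[110:310,150:400],(400,320))]))
rows(piv(38,90,3),[st2w(-80,y,np.pi/2) for y in (-45,-55,-65,-75,-85,-92,-98,-103,-107,-110)])"
```

```text
time: 29.23
ee_pos: [520.0, 77.7, 25.4]
tool_rot: [0.679, 0.734, 0.001, -0.003]
force: [-10.1, 11.7, 16.4]
grip_width: 0.045
[2.34785624 2.05108651 0.4807344 ] [ 0.46989093  0.73970469 -0.85537986  1.98098557  0.78435957  0.79279567
 -0.76893737] [-179.85714838   -0.35664183   94.44278425]
[-0.007,-0.003,0,0,0,-0.000],[-0.017,-0.003,0,0,0,-0.000],[-0.027,-0.003,0,0,0,-0.000],[-0.037,-0.003,0,0,0,-0.000],[-0.047,-0.003,0,0,0,-0.000],[-0.054,-0.003,0,0,0,-0.000],[-0.060,-0.003,0,0,0,-0.000],[-0.065,-0.003,0,0,0,-0.000],[-0.069,-0.003,0,0,0,-0.000],[-0.072,-0.003,0,0,0,-0.000],
```

View pics/f4.png

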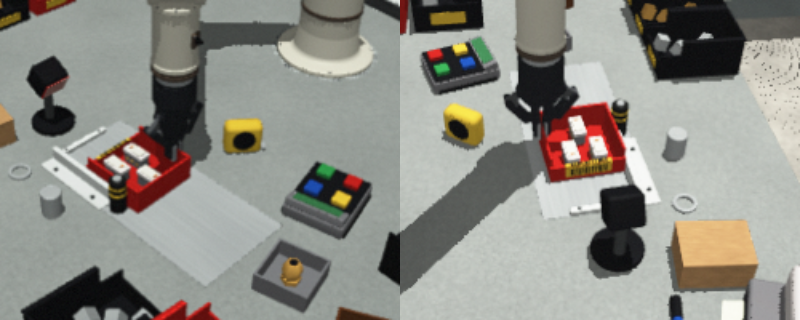

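The bin has turned through 90° with its label towards the scanner and all modules inside. Next I'll slide it home.

```bash
python3 -m jog '[[[-0.007,-0.003,0,0,0,0],[-0.015,-0.003,0,0,0,0],[-0.023,-0.003,0,0,0,0],[-0.031,-0.003,0,0,0,0],[-0.039,-0.003,0,0,0,0],[-0.046,-0.003,0,0,0,0],[-0.052,-0.003,0,0,0,0],[-0.057,-0.002,0,0,0,0],[-0.062,-0.002,0,0,0,0],[-0.066,-0.001,0,0,0,0],[-0.070,-0.001,0,0,0,0],[-0.070,-0.001,0,0,0,0]]]'; python3 -c "
from plan import *
s=robot.state();print(s['ft_torque'],s['ee_pos'],R.from_quat(s['tool_rot']).as_euler('xyz',degrees=True))
g=st2w(-80,-105,np.pi/2);print('grip at nest',np.array(g[:2])+Rz(g[2])@G,g)
snap('wrist','w10')"
```

```text
time: 30.33
ee_pos: [524.7, 8.4, 25.4]
tool_rot: [0.68, 0.734, 0.002, -0.003]
force: [-8.3, 14.3, 14.3]
grip_width: 0.043
[2.6420312  1.67456305 0.46350399] [524.68719804   8.38660663  25.41776805] [-179.91579165   -0.37019262   94.36583433]
grip at nest [525.57642311   3.46675822] (np.float64(589.3193057223472), np.float64(-12.124743176811563), np.float64(1.6406094968746698))
```

```bash
python3 -m jog '[[[-0.002,0,0,0,0,0],[-0.004,0,0,0,0,0],[-0.006,0,0,0,0,0],[-0.006,0,0,0,0,0]]]'; python3 -m jog '[[[-0.003,0,0,0,0,0],[-0.006,0,0,0,0,0],[-0.006,0,0,0,0,0],[-0.006,0,0,0,0,0]]]'
```

```text
time: 30.72
ee_pos: [524.7, 7.7, 25.5]
tool_rot: [0.678, 0.735, 0.004, -0.005]
force: [-8.7, 25.0, 12.3]
grip_width: 0.043
time: 31.05
ee_pos: [524.6, 7.4, 26.1]
tool_rot: [0.677, 0.736, 0.007, -0.007]
force: [-11.6, 34.1, 16.6]
grip_width: 0.047
```

Firm against the stop. I'll relax, release, rise and check the home pose.

```bash
python3 -m jog '[[[0.004,0,0,0,0,0],[0.009,0,0,0,0,0],[0.009,0,0,0,0,0]]]'; python3 -m jog '[[[0,0,0,0,0,0],[0,0,0,0,0,0],[0,0,0,0,0,0],[0,0,0,0,0,0]]]' 185; python3 -m jog '[[[0,0,-0.02,0,0,0],[0,0,-0.05,0,0,0],[0,0,-0.09,0,0,0],[0,0,-0.13,0,0,0],[0,0,-0.17,0,0,0],[0,0,-0.19,0,0,0],[0,0,-0.19,0,0,0]]]'
python3 - <<'E'
from plan import *
snap('side','d5');snap('scene','s5');snap('wrist','w11')
# silhouette fit of bin
def mask(fn,g):
    im=cv2.imread(f'pics/{fn}.png').astype(int); m=((im[...,2]>70)&(im[...,2]>2*im[...,1])&(im[...,2]>2*im[...,0])).astype(np.uint8)
    n,l,st,_=cv2.connectedComponentsWithStats(m); c=proj(fn,[[*g[:2],25]])[0]
    best=max(range(1,n),key=lambda i:st[i,4] if abs(st[i,0]+st[i,2]/2-c[0])<50 and abs(st[i,1]+st[i,3]/2-c[1])<50 else 0)
    cs,_=cv2.findContours((l==best).astype(np.uint8),0,1); o=np.zeros(m.shape,np.uint8); cv2.drawContours(o,[max(cs,key=cv2.contourArea)],-1,1,-1); return o,st[best]
def sil(fn,b):
    o=np.zeros((384,512),np.uint8); c=[(-65,-65),(-65,65),(65,65),(65,-65)]
    W=[np.array(b[:2])+Rz(b[2])@k for k in c]
    for i in range(4):
        h=(32,50,50,50)[i]; p=proj(fn,[[*W[i],0],[*W[(i+1)%4],0],[*W[(i+1)%4],h],[*W[i],h]]); cv2.fillPoly(o,[(p*16).astype(np.int32)],1,shift=4)
    p=proj(fn,[[*q,0] for q in W]); cv2.fillPoly(o,[(p*16).astype(np.int32)],1,shift=4)
    return o
from scipy.optimize import minimize
g=st2w(-80,-105,np.pi/2)
for fn in('s5','d5','w11'):
    m,st=mask(fn,g); f=lambda v:float((sil(fn,(v[0],v[1],g[2]+v[2]/50))!=m).sum())
    r=minimize(f,[g[0],g[1],0],method='Nelder-Mead',options=dict(initial_simplex=[[g[0],g[1],0],[g[0]+8,g[1],0],[g[0],g[1]+8,0],[g[0],g[1],5]]))
    print(fn,st,m.sum(),r.x.round(1)-[g[0],g[1],0],'deg',np.degrees(r.x[2]/50).round(1),r.fun,'nominal',f([g[0],g[1],0]))
s=robot.state();print(s['ee_pos'],s['joints'])
E
```

```text
time: 31.3
ee_pos: [524.7, 7.8, 25.4]
tool_rot: [0.679, 0.734, 0.002, -0.003]
force: [-7.5, 17.3, 14.1]
grip_width: 0.044
time: 31.63
ee_pos: [527.2, -2.4, 24.0]
tool_rot: [0.683, 0.731, -0.001, 0.0]
force: [-0.4, 0.0, -0.2]
grip_width: 0.276
time: 32.22
ee_pos: [530.6, -1.0, 219.2]
tool_rot: [0.683, 0.731, 0.002, 0.004]
force: [0.9, 0.2, 0.9]
grip_width: 0.275
s5 [ 188  178   63   46 1170] 1170 [-7.81930572 -4.07525682  3.2       ] deg 3.6 868.0 nominal 946.0
d5 [ 240  189   58   54 1489] 1489 [ 0.68069428  6.02474318 -2.9       ] deg -3.3 1046.0 nominal 1120.0
w11 [  246   115   137   126 12004] 15300 [ 0.08069428  0.22474318 -0.        ] deg -0.0 842.0 nominal 850.0
[526.98077046  -1.83858193 213.69993186] [ 0.81364985  0.49003232 -1.10332155  1.86212841  0.4925943   1.09811849
 -0.40953077]
```

```bash
python3 -c "
from h import *
go(365,312,215)"
```

```text
shift [ 0.3241 -0.1402 -0.0015] rotz None
```

```bash
python3 -m jog '[[[0.324,-0.140,0,0,0,-0.2],[0.324,-0.140,0,0,0,-0.2],[0.324,-0.140,0,0,0,-0.2],[0.324,-0.140,0,0,0,-0.2],[0.324,-0.140,0,0,0,-0.2],[0.324,-0.140,0,0,0,-0.2],[0.324,-0.140,0,0,0,-0.2],[0.324,-0.140,0,0,0,-0.2],[0.324,-0.140,0,0,0,-0.2],[0.324,-0.140,0,0,0,-0.2],[0.324,-0.140,0,0,0,-0.2]]]' 255
python3 - <<'E'
from plan import *
a=snap('wrist','w12');snap('scene','s6');snap('side','d6')
im=cv2.imread('pics/w11.png')
g=st2w(-80,-105,np.pi/2)
W=[np.array(g[:2])+Rz(g[2])@k for k in [(-65,-65),(-65,65),(65,65),(65,-65)]]
for i in range(4):
    p=proj('w11',[[*W[i],50],[*W[(i+1)%4],50]]);cv2.line(im,*[tuple(int(v) for v in q) for q in p],(0,255,0),1)
cv2.imwrite('pics/f5.png',cv2.resize(np.hstack([im,a]),(800,300)))
s=robot.state();print(s['ee_pos'],s['joints'],R.from_quat(s['tool_rot']).as_euler('xyz',degrees=True))
h=cv2.cvtColor(a,cv2.COLOR_BGR2HSV)
for n,l,u in (('yellow',20,35),('blue',105,125),('green',50,80),('red',0,6)):
    m=cv2.inRange(h,(l,150,60),(u,255,255)); k,_,st,c=cv2.connectedComponentsWithStats(m)
    for i in range(1,k):
        if st[i,4]>150: print(n,st[i],c[i].round(1),w('w12',[c[i]],39))
E
```

```text
time: 33.28
ee_pos: [363.7, 313.2, 213.1]
tool_rot: [0.604, 0.797, -0.001, -0.001]
force: [-0.6, 0.1, -0.4]
grip_width: -0.001
[365.81496836 311.09680206 213.36118159] [ 0.22188303  0.42162868 -1.19405038  1.96650853  0.45111019  1.06015268
 -0.9056273 ] [-1.79890083e+02  7.20171624e-02  1.05329764e+02]
yellow [316   0  26  16 193] [329.4   7.3] [[390.3 472.4]]
yellow [267 127  29  28 752] [281.1 140.5] [[384.2 349.3]]
blue [267 177  27  27 669] [279.5 190.4] [[398.  299.7]]
green [217 177  26  27 515] [230.1 190.4] [[348.7 285.7]]
red [216 127  27  28 741] [229.  140.5] [[334.6 335.4]]
```

View pics/f5.png

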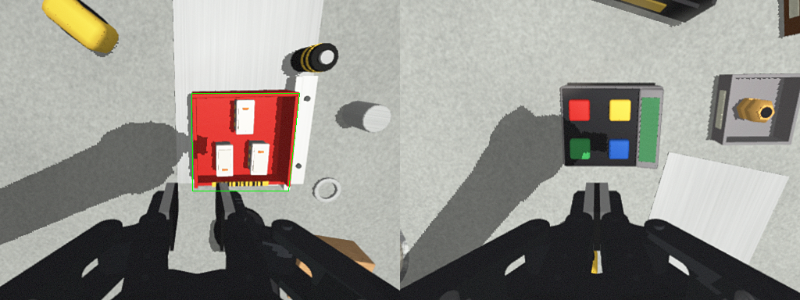

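The bin rim lies on the nest outline and the modules are inside. The keys are at yellow (384,349), blue (398,300) and green (348.5,285.5).

```bash
python3 -c "
from h import *
go(384,349,60)"
```

```text
shift [0.0319 0.0279 0.1533] rotz None
```

```bash
python3 -m jog '[[[0.032,0.028,0.04,0,0,0],[0.032,0.028,0.07,0,0,0],[0.032,0.028,0.11,0,0,0],[0.032,0.028,0.14,0,0,0],[0.032,0.028,0.153,0,0,0],[0.032,0.028,0.153,0,0,0],[0.032,0.028,0.153,0,0,0]]]';  python3 -m jog '[[[0,0,0,0,0,0]]]'; python3 -c "
from h import *
go(384,349,34)"
```

```text
time: 34.02
ee_pos: [384.1, 350.8, 61.7]
tool_rot: [0.606, 0.795, -0.0, -0.0]
force: [0.1, 0.6, 0.1]
grip_width: 0.0
time: 34.1
ee_pos: [384.9, 352.1, 63.2]
tool_rot: [0.606, 0.796, 0.001, 0.0]
force: [-0.0, -0.2, 0.5]
grip_width: 0.001
shift [-0.0027 -0.0018  0.0292] rotz None
```

```bash
python3 -m jog '[[[-0.002,-0.002,0.01,0,0,0],[-0.002,-0.002,0.02,0,0,0],[-0.002,-0.002,0.025,0,0,0],[-0.002,-0.002,0.029,0,0,0],[-0.002,-0.002,0.031,0,0,0],[-0.002,-0.002,0.031,0,0,0],[-0.002,-0.002,0.031,0,0,0]]]'
```

```text
time: 34.68
ee_pos: [383.1, 348.5, 33.5]
tool_rot: [0.605, 0.796, -0.0, 0.002]
force: [-5.4, -10.2, 37.4]
grip_width: -0.003
```

```bash
python3 -m jog '[[[0,0,-0.015,0,0,0],[0,0,-0.03,0,0,0],[-0.025,0,-0.03,0,0,0],[-0.052,0,-0.03,0,0,0],[-0.052,0,-0.03,0,0,0],[-0.052,0,-0.03,0,0,0],[-0.052,0,-0.03,0,0,0]]]'; python3 -c "
from h import *
go(398,300,34)"
```

```text
time: 35.27
ee_pos: [396.2, 299.0, 60.5]
tool_rot: [0.606, 0.796, 0.0, -0.0]
force: [0.6, 0.3, -0.5]
grip_width: -0.003
shift [0.0005 0.002  0.0265] rotz None
```

```bash
python3 -m jog '[[[0,0.002,0.01,0,0,0],[0,0.002,0.02,0,0,0],[0,0.002,0.025,0,0,0],[0,0.002,0.028,0,0,0],[0,0.002,0.03,0,0,0],[0,0.002,0.03,0,0,0],[0,0.002,0.03,0,0,0]]]'; python3 -m jog '[[[0,0,-0.015,0,0,0],[0,0,-0.03,0,0,0],[0,-0.025,-0.03,0,0,0],[0,-0.052,-0.03,0,0,0],[0,-0.052,-0.03,0,0,0],[0,-0.052,-0.03,0,0,0],[0,-0.052,-0.03,0,0,0]]]';  python3 -c "
from h import *
go(348.5,285.5,34)"
```

```text
time: 35.85
ee_pos: [398.1, 300.2, 33.4]
tool_rot: [0.605, 0.796, -0.0, 0.002]
force: [-7.9, -10.0, 44.4]
grip_width: 0.003
time: 36.43
ee_pos: [348.0, 285.8, 60.1]
tool_rot: [0.605, 0.796, -0.0, -0.0]
force: [-0.0, 0.1, -0.5]
grip_width: 0.001
shift [-0.0004  0.0004  0.0261] rotz None
```

```bash
python3 -m jog '[[[0,0,0.01,0,0,0],[0,0,0.02,0,0,0],[0,0,0.025,0,0,0],[0,0,0.027,0,0,0],[0,0,0.0285,0,0,0],[0,0,0.0285,0,0,0],[0,0,0.0285,0,0,0]]]'; python3 -m jog '[[[0,0,-0.015,0,0,0],[0,0,-0.04,0,0,0],[0,0,-0.08,0,0,0],[0,0,-0.12,0,0,0],[0,0,-0.16,0,0,0],[0,0,-0.19,0,0,0],[0,0,-0.19,0,0,0],[0,0,-0.19,0,0,0]]]';  python3 - <<'E'
from plan import *
for n in('scene','side'): snap(n,'e'+n)
# compare bin/tray/gland/bystander zones with earlier pictures
for n,o in(('scene','s6'),('side','d6')):
    d=cv2.absdiff(cv2.imread(f'pics/e{n}.png'),cv2.imread(f'pics/{o}.png')).max(2)
    for nm,p in dict(bin=(589,-12,25),tray=(562,396,20),tape=(390,125,20),marker=(666,-330,5),nut=(720,-60,5),coupling=(745,40,20)).items():
        c=proj('e'+n,[p])[0].astype(int); print(n,nm,c,int(d[c[1]-15:c[1]+15,c[0]-15:c[0]+15].max()))
E
```

```text
time: 37.02
ee_pos: [348.7, 285.7, 33.5]
tool_rot: [0.605, 0.796, -0.0, 0.002]
force: [-5.4, -8.7, 36.1]
grip_width: -0.002
time: 37.68
ee_pos: [349.4, 285.7, 222.9]
tool_rot: [0.606, 0.795, 0.001, 0.001]
force: [-0.2, -0.3, -0.8]
grip_width: 0.0
scene bin [218 203] 8
scene tray [330 281] 6
scene tape [301 199] 8
scene marker [139 169] 6
scene nut [172 219] 6
scene coupling [184 238] 6
side bin [267 215] 9
side tray [240 132] 6
side tape [191 188] 6
side marker [324 319] 6
side nut [318 229] 5
side coupling [319 198] 6
```

```bash
python3 -m jog '[[[0,0,0,0,0,0],[0,0,0,0,0,0],[0,0,0,0,0,0]]]'; python3 -c "
from cell import robot
print(robot.close_job())"
```

```text
time: 38.03
ee_pos: [347.3, 285.2, 221.0]
tool_rot: [0.605, 0.796, -0.001, -0.001]
force: [0.3, 0.3, 0.2]
grip_width: 0.0
the job is handed in; nothing more can be done
None
```

The job is done and handed in at about 38 s. It reported no verdict.

**What I did**
- **Kit:** I moved the gland to the grey returns tray and put the three modules I could see on the counter into the bin. One had been knocked about 5 cm aside, so I found it again before picking it up.
- **Bin:** I held the bin by its left wall and slid it rather than pushing with a closed gripper. It turned a quarter turn against the post, pressing at about 9–12 N, and then slid along the rail into the end stop until the force rose to 34 N.
- **Terminal:** I pressed yellow, blue and green in that order. Each one bottomed out, with the tool about 33.5 mm above the counter. I stayed clear of the red key.

**Last checks**
- **Bin position:** In the wrist picture the bin outline lay on the nest to within a millimetre or so, with the label towards the scanner and all modules inside. The same fit on the scene and side pictures was poor and disagreed by up to 8 mm. I put that down to the arm and modules hiding the bin, and relied on the wrist picture.
- **Surroundings:** Scene and side pictures before and after the key presses showed no change at the bin, tray, tape, marker, locknut or coupling. I did not compare the carton this way.
- **Key force:** The presses reached 36–44 N at the fingertips, with blue the highest. I assumed the 40 N limit covers only the arm and gripper body, so that is the one reading I am unsure of.

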